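# Load the vial viewing stand and hold its mirror on the registration dot

## Robot

A 6-joint arm with a two-finger parallel gripper is mounted at the origin on a cart in front of the work surface, level with it; the furniture and walls round the work are solid. World frame = base frame: x ahead of the robot, y to its left, z up, the work surface at z = 0. Lengths are in mm, angles in rad, forces in N, time in s.
With the tool pointing down it reaches from about 350 to 800 mm from the base axis. Payload 7.3 kg.
Tool frame: the origin (TCP) lies between the finger pads; the fingertips stand 19 mm ahead of it and the grasp point (between the pads) is the TCP; z points along the fingers, y is the direction in which the jaws open and shut (so a half turn about z gives the same grasp; the last joint's range is limited). The gripper opens to 85 mm and grips with 20 to 120 N. Pads are 22 mm wide; open, the fingers measure 114 mm over their backs; the gripper's body (76 mm by 85 mm) begins 54 mm behind the grasp point. The pads swing forward as they close: fully open they stand 13 mm farther back than shut.
Start: joints at [-0.146, 0.342, 1.524, -0, 1.275, -0.146], TCP at [525.017, 0.02, 250.322] pointing down, gripper open.
Joint ranges: [-2.53, 2.53], [-0.77, 2.02], [0.04, 2.7], [-1, 4.14], [0.28, 2.66], [-3.11, 3.11]. Speed limits (rad/s): [2.57, 2.57, 3.14, 3.14, 3.14, 3.14].

## Interface

Orientations are given as [roll, pitch, yaw] about the fixed x, y, z axes, in that order (R = Rz(yaw) Ry(pitch) Rx(roll)).
In Python, from rig import telemetry, cams, env, nets gives the robot as it stands.
- The arm moves only by the shell command python3 -m handwheel 'ROWS' [OPENING]. ROWS is text: rows parted by semicolons, each of 6 numbers parted by spaces: the shift along the tool's x, y, z in mm, then the turn, a rotation vector about the tool's x, y, z in degrees. In form: dx dy dz rx ry rz; .... A call has 1 to 20 rows; each row shifts and turns the commanded pose from where the row before left it, along the tool's axes as they then stand; what a row does not reach is not made up. A row lasts 1/8 s, in which the tool goes at most 62.5 mm and 10.7 degrees, less where a joint would pass 70% of its speed; a pose out of reach is approached as far as the arm can. A call is refused whole if a number of a shift passes 62.5 or a number of a turn 10.7, either way. A call with a gripper value outside its range is refused whole. OPENING is the closure, from -1 (fully open) to 1 (shut), so that 0 is half open, set as the call begins (- or left out, the last holds). The fingers move at their own pace and stop on an object; the grip force is fixed at half the most. Time passes only in rows, so rows that do not move let the fingers close. It gives the time, the measured TCP pose, the force and the opening at its end, in the units of the state.
- telemetry.sense(): the state, without advancing time (a new reading comes with each control period).
- cams.get_image(name): name is "scene" or "side" or "wrist"; returns the picture (400x640x3 uint8, red, green, blue); there is no depth.
- cams.calibration(name): a dict with "fx", "fy", "cx", "cy" (pixels), "R" (3x3) and "t" (3): a world point X has camera coordinates R X + t; the wrist camera has in their place "mount" (4x4, takes a point from camera to tool coordinates, whose origin is the TCP and whose axes are the flange's). Camera axes: x right, y down, z forward; pixel columns grow to the right and rows downward; lengths in mm; the calibration is good to about 2 mm. The wrist camera is an equidistant fisheye: a pixel r from the principal point sees the ray r / f radians off the axis. A picture is of the moment at which its call begins: read the wrist's pose just before it. calibration takes no time and is no camera call.
- env.job_done(): hands the job in, once; it reports no verdict.
Trained networks look in the newest picture that a camera, given by its name, has taken for a name from the list of things; names that differ only in an ending like _2 or _b are one class to them, and where a whole thing is asked for, a point or a joint stands for the part that bears it (a point fixed in the world has none). Each returns a list of dicts, best first, with "conf" (0 to 1); they miss things now and then, are a little off and sometimes report something else, mostly with a low value. They report only what shows in the picture. A call takes as long as a camera call. They do not tell look-alikes from the thing itself.
- nets.spot_in(camera, query): "centre" ([x, y, z] in mm, in world coordinates, good to about 4 mm: the middle of the surface that is visible of it).
- nets.cut_out(camera, query): "mask" (400x640 bool, what is visible of it).
The state is a dict: "clock": time; "joint_pos": joint angles; "dq": joint speeds; "tau": joint torques, N m; "tcp_pos": TCP position; "ee_rot": TCP orientation; "force": force on the tool from outside, world axes, zero at the start; "torque": the same for the moment, N m; "grip_width": finger opening in mm.
Only numpy, scipy, OpenCV 4.12 (cv2) and the standard library are available. Lean on these libraries where they do the work, as an engineer would, in place of code of your own. Each camera call takes 0.05 s, during which the arm holds its last target.

## Task

Put the two loose black-capped vials into the two empty seats of the viewing stand's clear shelf, so that they stand upright in one row in front of the red-capped vial. Then take the red peg of the sprung mirror lever and swing it toward the camera until the orange dot under the shelf, reflected in the mirror, would show to the camera's lens in the middle of the mirror; the program finishes while still holding the peg there, because the lever springs back when let go. Leave the red-capped vial and the things lying about (timer, petri dish, forceps) where they are.

Things in the scene. Friction and masses are not known exactly. Their poses are not given: they have to be found in the camera images.
- stand: Viewing stand, fixed. Origin on the table below the shelf's centre; x along the row of seats, front to rear (away from the robot), y left toward the camera column, z up. Grey base 170 x 290 mm; clear shelf 160 (x) x 70 (y) mm on two end plates, underside 118 mm and top 128 mm above the table; steel column 15 mm thick, 252 mm high at y = 205 mm. Position and yaw vary.
- seat_front (a point): Centre of the floor of the front seat (nearest the robot), 124 mm above the table: a round pocket 30 mm wide, sunk 4 mm into the shelf's top. Empty at the start. The three seats lie 42 mm apart along the stand's x.
- seat_middle (a point): The same for the middle seat, at the centre of the shelf. Empty at the start; the rear seat, 42 mm behind it, holds the red-capped vial.
- vial_a_mid (a point): Centre (24 mm up) of a loose glass vial with black cap, 25 mm wide, 48 mm tall, standing on the table at the right; z is its upward axis. Graspable all round. Seated, this point is 148 mm above the table. Vials in the row stand 17 mm apart, so close the fingers across the row (along the stand's y). Either vial may go into either seat.
- vial_b_mid (a point): The same for the second black-capped vial.
- vial_red_mid (a point): Centre (24 mm up) of the red-capped vial of the same size, which stands in the rear seat and stays there.
- mirror (a joint): Tilt of the mirror, rad: 0 parked (mirror level, face up, lever upright), growing as the lever leans left toward the camera, stop at 0.96. A spring (about 1.5 N at the peg when parked, 3 N at 0.75 rad) returns it to 0 when let go. The lever is at right angles to the mirror, so it points along the normal of the mirror's face, and swings in the stand's y-z plane.
- pivot (a point): Middle of the mirror, on its hinge axis. The axis runs along the stand's x, 65 mm above the table, in the plane of the mirror's face. Mirror 131 mm long (x), 42 mm wide, below the shelf. The lens sees the dot in the middle of the mirror when, in the stand's y-z plane, the lever halves the angle between the line from the axis straight up to the dot and the line from the axis to the lens.
- peg (a point): Middle of the red grip peg at the lever's end, 123 mm in front of the stand's centre and 115 mm from the hinge axis, 180 mm above the table when parked. A round bar 16 mm thick, 48 mm long, along the stand's x. The lever's arm joins only its rear end (27 mm behind this point); the peg can be pinched from above, fingers left and right of it, and turns between them as the lever swings.
- dot (a point): Orange registration dot, 8 mm across, inlaid through the clear shelf midway between the front and middle seats; this point is its centre on the shelf's underside, straight above the hinge axis, 53 mm from it.
- lens (a point): Centre of the lens of the small white bench camera clamped to the column, looking toward the mirror from the left, 167 mm from the hinge axis along the stand's y. Its height varies from start to start, 75 to 205 mm above the table. Fixed.
- timer: Small white bench timer, 58 x 66 x 19 mm, loose, in front and to the left of the stand; origin under its centre. Bystander.
- petri: Closed pink petri dish, 90 mm wide, 15 mm high, loose, in front and to the right of the stand; origin under its centre. Bystander.
- forceps: Steel forceps, 134 mm long, lying at the right; origin under their centre. Bystander.
There are look-alikes about, which are no part of the job. Leave any green look-alike of the part that bears vial_a_mid alone. Leave any blue look-alike of the part that bears vial_red_mid alone.

How it is judged (in metres and radians):
On the way:
1. both black-capped vials stand upright in the front and middle seats and are let go ((horizontal distance between vial_a_mid and seat_front below 0.005 m or horizontal distance between vial_a_mid and seat_middle below 0.005 m) and z of vial_a_mid in the frame of stand between 0.145 and 0.151 m and angle between each of vial_a_mid, vial_b_mid's own z axis and vertical below 0.08 rad and (horizontal distance between vial_b_mid and seat_front below 0.005 m or horizontal distance between vial_b_mid and seat_middle below 0.005 m) and z of vial_b_mid in the frame of stand between 0.145 and 0.151 m and contact force between the fingers and vial_a below 0.1 N and contact force between the fingers and vial_b below 0.1 N), for 0.2 s.
At the end, for the whole second after the job is handed in: Both black-capped vials stand upright (4.5 degrees) in the front and middle seats, the red-capped one in the rear; the fingers hold the lever (1 N or more), at rest, where the lens sees the dot within 7 mm of the mirror's middle line: about 0.07 rad either side of the exact angle ((horizontal distance between vial_a_mid and seat_front below 0.005 m or horizontal distance between vial_a_mid and seat_middle below 0.005 m) and z of vial_a_mid in the frame of stand between 0.145 and 0.151 m and angle between each of vial_a_mid, vial_b_mid, vial_red_mid's own z axis and vertical below 0.08 rad and (horizontal distance between vial_b_mid and seat_front below 0.005 m or horizontal distance between vial_b_mid and seat_middle below 0.005 m) and z of vial_b_mid in the frame of stand between 0.145 and 0.151 m and horizontal distance between vial_red_mid and seat_middle above 0.036 m and ((value of joint mirror between 0.678 and 0.807 rad and z of lens in the frame of stand below 0.085 m) or (value of joint mirror between 0.647 and 0.779 rad and z of lens in the frame of stand between 0.085 and 0.095 m) or (value of joint mirror between 0.617 and 0.751 rad and z of lens in the frame of stand between 0.095 and 0.105 m) or (value of joint mirror between 0.587 and 0.724 rad and z of lens in the frame of stand between 0.105 and 0.115 m) or (value of joint mirror between 0.558 and 0.698 rad and z of lens in the frame of stand between 0.115 and 0.125 m) or (value of joint mirror between 0.531 and 0.672 rad and z of lens in the frame of stand between 0.125 and 0.135 m) or (value of joint mirror between 0.505 and 0.648 rad and z of lens in the frame of stand between 0.135 and 0.145 m) or (value of joint mirror between 0.479 and 0.624 rad and z of lens in the frame of stand between 0.145 and 0.155 m) or (value of joint mirror between 0.456 and 0.601 rad and z of lens in the frame of stand between 0.155 and 0.165 m) or (value of joint mirror between 0.433 and 0.58 rad and z of lens in the frame of stand between 0.165 and 0.175 m) or (value of joint mirror between 0.412 and 0.559 rad and z of lens in the frame of stand between 0.175 and 0.185 m) or (value of joint mirror between 0.392 and 0.54 rad and z of lens in the frame of stand between 0.185 and 0.195 m) or (value of joint mirror between 0.373 and 0.521 rad and z of lens in the frame of stand above 0.195 m)) and velocity of joint mirror between -0.1 and 0.1 rad/s and contact force between the fingers and mirror above 1 N); the arm keeps its last pose, push and grip.
It fails at once if the timer is shifted by more than 20 mm (distance of timer from where it was at the start of the episode above 0.02 m).
It fails at once if the petri dish is shifted by more than 20 mm (distance of petri from where it was at the start of the episode above 0.02 m).
It fails at once if the forceps is shifted by more than 20 mm (distance of forceps from where it was at the start of the episode above 0.02 m).
It fails at once if the red-capped vial is taken out or knocked over (moved more than 10 mm) (distance of vial_red_mid from where it was at the start of the episode above 0.01 m).
It also fails if it takes over 61 s, if anything falls off the work surface, if the arm or the gripper's body presses on something with over 40 N, if the wrist force passes 120 N, or if a joint passes its speed limit or range.

## Working session

There is one attempt and no reset: what is moved stays moved. The work goes in short steps, Python scripts to look and compute and a shell command to move; the robot and the scene stay as the last step left them, time stands still between calls to the robot, and variables do not carry over. Pictures are saved under pics/ and viewed, and the job is handed in when it is done.

```bash
ls; mkdir -p pics; python3 - <<'E'
from rig import telemetry, cams, env, nets
import cv2
s=telemetry.sense(); print(s)
for n in ["scene","side","wrist"]:
    im=cams.get_image(n); cv2.imwrite(f"pics/{n}0.png",im[:,:,::-1])
    c=cams.calibration(n); print(n,c)
    for q in ["vial_a_mid","vial_red_mid","stand","lens","peg","dot","timer","petri","forceps","seat_front","pivot"]:
        try:
            for d in nets.spot_in(n,q): print(n,q,round(d["conf"],2),[round(float(v)) for v in d["centre"]])
        except Exception as e: print(n,q,e)
print(telemetry.sense()["clock"])
E
```

```text
pics
{'clock': 0.0, 'joint_pos': array([-1.46008119e-01,  3.42709545e-01,  1.52496959e+00, -1.19918245e-05,
        1.27542569e+00, -1.46020945e-01]), 'dq': array([-0.00020849,  0.00046567,  0.00047581,  0.00042331, -0.00271059,
        0.00142564]), 'tau': array([ 5.72253757e-04, -4.33677435e+01, -2.46005630e+01, -7.37992127e-05,
        7.83137977e-03, -1.18290802e-05]), 'tcp_pos': array([5.24640895e+02, 6.73890875e-02, 2.49649340e+02]), 'ee_rot': array([-3.14009491e+00, -2.08679188e-04,  1.57081250e+00]), 'force': array([ 0.55519896,  0.04471806, -0.19041641]), 'torque': array([ 0.01135864, -0.02742277,  0.02416362]), 'grip_width': 85.73478428183398}
scene {'fx': 394.8645427649009, 'fy': 394.8645427649009, 'cx': 322.73446467244645, 'cy': 199.93621705011176, 'R': array([[ 0.47700453, -0.87889978,  0.00136093],
       [-0.47979994, -0.26169815, -0.8374402 ],
       [ 0.73638217,  0.39880979, -0.54652727]]), 't': array([-242.75964788,  377.48953212,  783.2518325 ])}
scene vial_a_mid 0.6 [543, -280, 31]
scene vial_a_mid 0.45 [473, -299, 36]
scene vial_red_mid 0.58 [534, -108, 34]
scen
[... 1156 characters left out ...]
2403130e-04, -9.51980764e-01, -3.06157639e-01,
         7.80699175e+01],
       [ 9.99999846e-01,  4.66841667e-04, -3.00568074e-04,
         7.45033928e-01],
       [ 4.29062167e-04, -3.06157486e-01,  9.51980782e-01,
        -1.23822230e+02],
       [ 0.00000000e+00,  0.00000000e+00,  0.00000000e+00,
         1.00000000e+00]])}
wrist vial_a_mid 0.52 [548, -267, 12]
wrist vial_a_mid 0.5 [599, 75, 7]
wrist vial_red_mid 0.84 [541, -97, 41]
wrist vial_red_mid 0.6 [670, 43, 160]
wrist stand 0.88 [602, 71, 9]
wrist peg 0.84 [533, 8, 182]
wrist dot 0.75 [605, 71, 12]
wrist dot 0.53 [494, -202, 34]
wrist petri 0.83 [397, -40, 17]
wrist seat_front 0.62 [600, 73, 11]
wrist pivot 0.86 [603, 74, 16]
1.8
```

View pics/scene0.png

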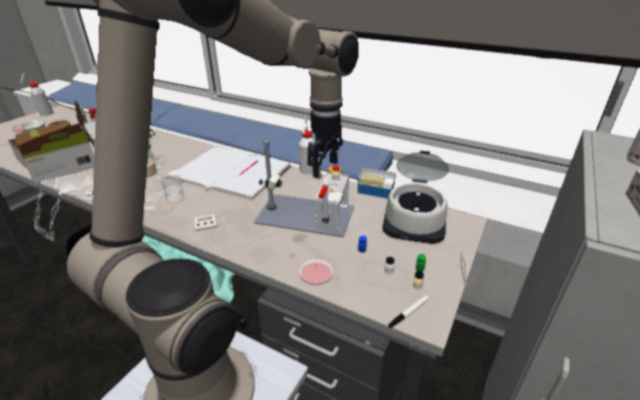

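View pics/side0.png

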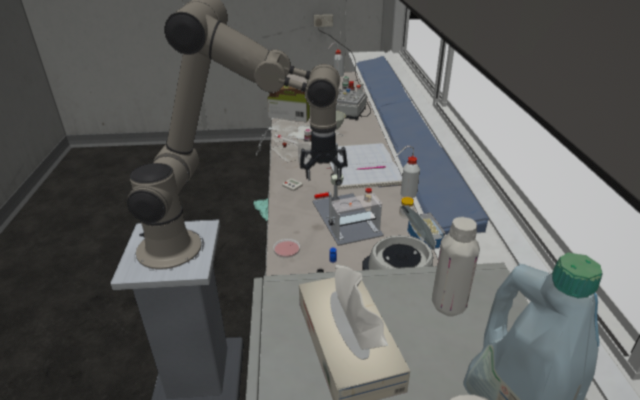

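View pics/wrist0.png

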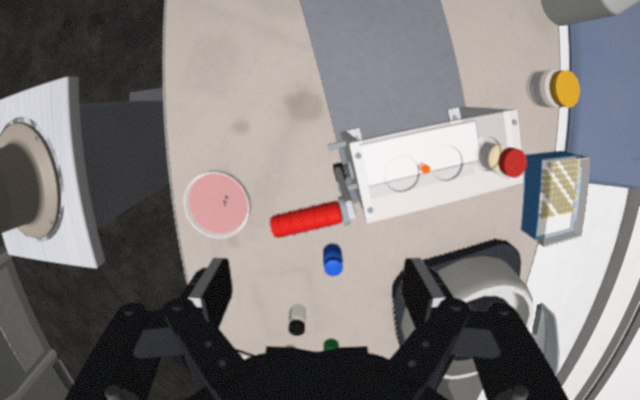

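```bash
cat > h.py <<'E'
from rig import telemetry, cams, env, nets
import numpy as np, cv2
from scipy.spatial.transform import Rotation as Ro
def pose(s=None):
    s=s or telemetry.sense()
    return Ro.from_euler('xyz',s["ee_rot"]).as_matrix(), np.array(s["tcp_pos"])
def ray(name,uv,P=None):
    c=cams.calibration(name); u,v=uv
    x,y=(u-c["cx"])/c["fx"],(v-c["cy"])/c["fy"]
    if name=="wrist":
        r=np.hypot(x,y); d=np.array([np.sin(r)*x/r,np.sin(r)*y/r,np.cos(r)])
        M=c["mount"]; R,t=P
        return R@M[:3,3]+t, R@M[:3,:3]@d
    R=np.array(c["R"]);t=np.array(c["t"])
    return -R.T@t, R.T@np.array([x,y,1])
def at_z(name,uv,z,P=None):
    o,d=ray(name,uv,P); return o+d*(z-o[2])/d[2]
def proj(name,X,P=None):
    c=cams.calibration(name); X=np.asarray(X,float)
    if name=="wrist":
        R,t=P;M=c["mount"]; p=M[:3,:3].T@(R.T@(X-t)-M[:3,3]); r=np.hypot(p[0],p[1]); th=np.arctan2(r,p[2])
        return np.array([c["cx"]+c["fx"]*th*p[0]/r,c["cy"]+c["fy"]*th*p[1]/r])
    p=np.array(c["R"])@X+np.array(c["t"]); return np.array([c["cx"]+c["fx"]*p[0]/p[2],c["cy"]+c["fy"]*p[1]/p[2]])
def crop(im,x0,y0,x1,y1,k,fn):
    cv2.imwrite(fn,cv2.resize(im[y0:y1,x0:x1],None,fx=k,fy=k,interpolation=cv2.INTER_CUBIC))
E
python3 - <<'E'
import cv2
from h import *
w=cv2.imread("pics/wrist0.png"); s=cv2.imread("pics/scene0.png")
crop(w,260,90,540,270,2.8,"pics/w_crop.png")
crop(s,240,130,440,280,4,"pics/s_crop.png")
E
```

```text
(no output)
```

View pics/w_crop.png

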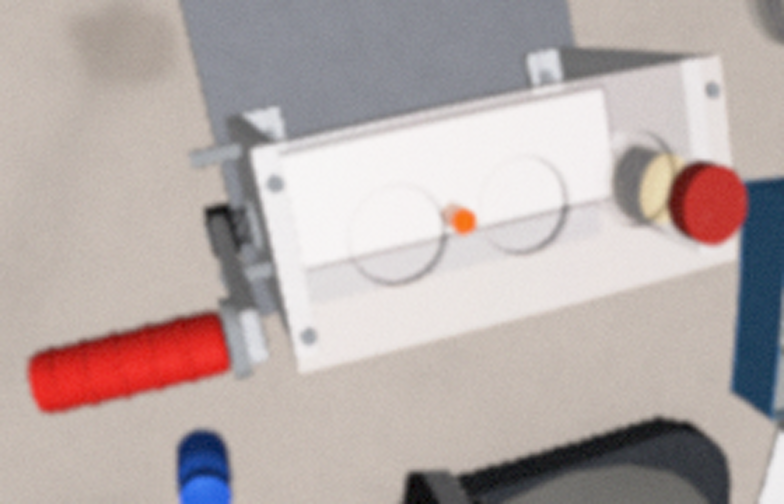

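View pics/s_crop.png

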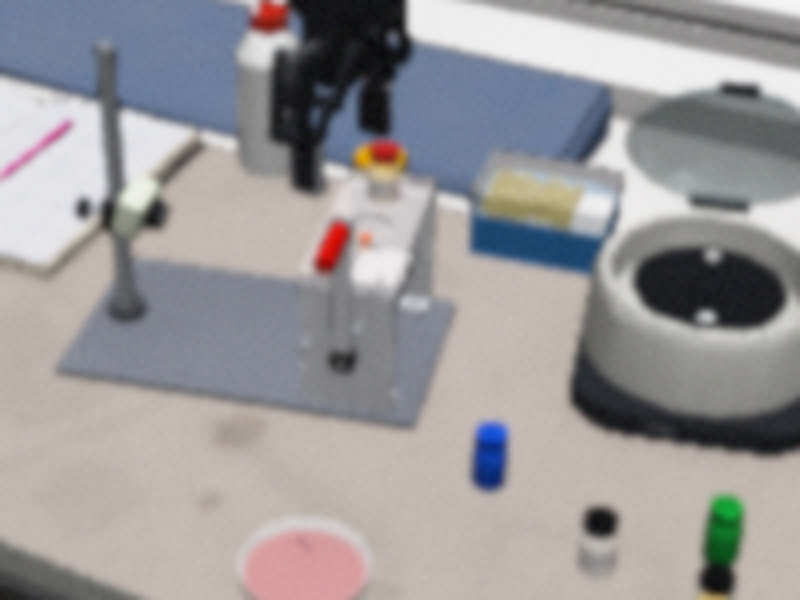

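```bash
python3 - <<'E'
from h import *
P=pose()
f=lambda a,z:at_z("wrist",(a[0]/2.8+260,a[1]/2.8+90),z,P)
F=f((398,234),128);M=f((523,204),128);D=f((462,221),128);Rd=f((708,203),172)
print(F,M,D,Rd)
for a,z in (((252,150),128),((300,370),128),((718,58),128),((738,262),128),((38,385),185),((225,342),185)): print(a,f(a,z))
d=Rd-F; yaw=np.arctan2(d[1],d[0]); print("yaw",yaw, np.arctan2(*(M-F)[:2][::-1]), np.linalg.norm((Rd-F)[:2]),np.linalg.norm((M-F)[:2]))
c,s=np.cos(yaw),np.sin(yaw);ex=np.array([c,s]);ey=np.array([-s,c])
O=np.mean([F[:2]+42*ex,M[:2],D[:2]+21*ex,Rd[:2]-42*ex],axis=0);print("O",O)
# project model points back
for n in("wrist","scene","side"):
    for nm,p in dict(dot=(-21,0,128),peg=(-123,0,180),pf=(-147,0,180),pr=(-99,0,180),redtop=(42,0,172),coltop=(0,205,252)).items():
        X=np.r_[O+p[0]*ex+p[1]*ey,p[2]]; print(n,nm,X.round(),proj(n,X,P).round(1))
# lens
uv=(240+155/4,130+212/4)
o,dd=ray("scene",uv)
k=(167-(o[:2]-O)@ey)/(dd[:2]@ey); X=o+k*dd; print("lens",X,(X[:2]-O)@ex)
# vials
for n,uv,z in (("scene",(240+600/4,130+518/4),48),("scene",(418,275.5),48),("wrist",(297,327),48)): print(at_z(n,uv,z,P))
s=cv2.imread("pics/scene0.png"); crop(s,250,160,300,215,10,"pics/lens_c.png"); crop(s,370,235,480,310,7,"pics/v_c.png")
E
```

```text
[597.1811282   24.89871423 128.        ] [637.22888125  35.22208735 128.        ] [617.308982    29.33101611 128.        ] [675.6710466  45.7822528 172.       ]
(252, 150) [552.56182855  48.96013447 128.        ]
(300, 370) [569.4285575  -18.16801624 128.        ]
(718, 58) [706.96717798  87.0441803  128.        ]
(738, 262) [725.64187909  18.92073568 128.        ]
(38, 385) [4.97326909e+02 3.08523474e-01 1.85000000e+02]
(225, 342) [541.30547177  11.17863117 185.        ]
yaw 0.26004199476367573 0.252284306384799 81.22062221345568 41.35691667076119
O [636.92100021  35.15840358]
wrist dot [617.  30. 128.] [424.3 168.4]
wrist peg [518.   4. 180.] [304.9 220.4]
wrist pf [495.  -3. 180.] [271.2 228.7]
wrist pr [541.  10. 180.] [339.7 211.7]
wrist redtop [678.  46. 172.] [514.7 162.4]
wrist coltop [584. 233. 252.] [ 431.3 -160.1]
scene dot [617.  30. 128.] [331.2 188.8]
scene peg [518.   4. 180.] [323.3 191.5]
scene pf [495.  -3. 180.] [321.2 196.2]
scene pr [541.  10. 180.] [325.3 187.1]
scene redtop [678.  46. 172.] [335.9 166. ]
scene coltop [584. 233. 252.] [265.7 140.8]
side dot [617.  30. 128.] [349.9 203.2]
side peg [518.   4. 180.] [321.1 195.6]
side pf [495.  -3. 180.] [314.  196.9]
side pr [541.  10. 180.] [328.  194.2]
side redtop [678.  46. 172.] [367.8 188.7]
side coltop [584. 233. 252.] [334.7 143.5]
lens [578.30308406 192.37215344 121.76688096] -16.224156016150513
[ 491.89398446 -209.88007334   48.        ]
[ 469.11067143 -292.17836192   48.        ]
[ 499.53992712 -203.04848493   48.        ]
```

View pics/lens_c.png

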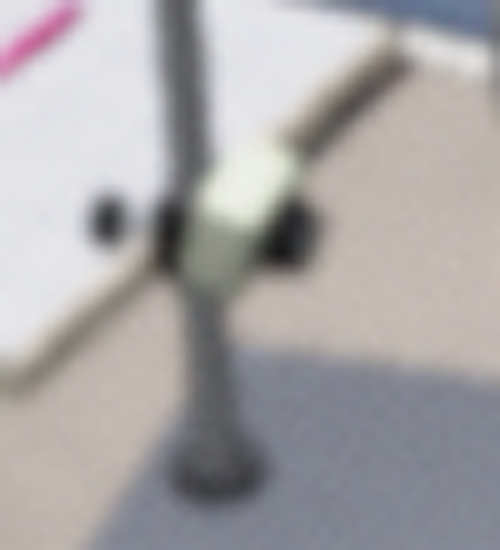

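View pics/v_c.png

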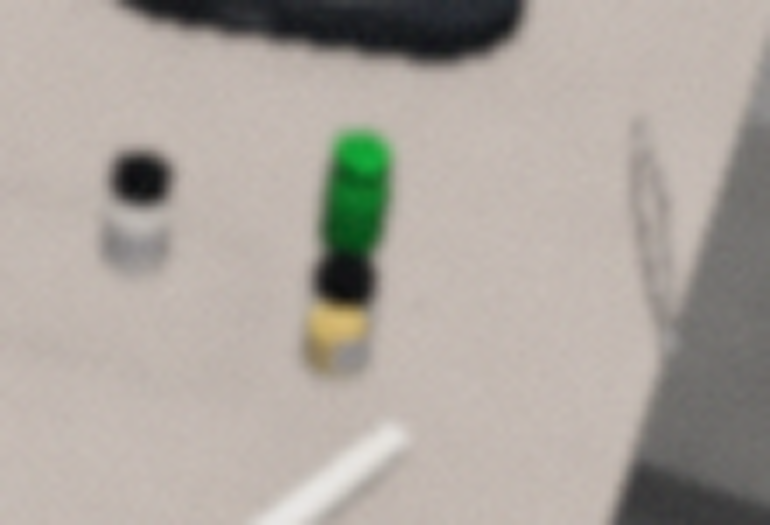

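```bash
python3 -m handwheel '-60 -26 0 0 0 0; -60 -26 0 0 0 0; -60 -26 0 0 0 0; -60 -26 0 0 0 0; 0 0 0 0 0 10.7; 0 0 0 0 0 10.7; 0 0 0 0 0 10.7; 0 0 0 0 0 10.7; 0 0 0 0 0 10.7; 0 0 0 0 0 10.7; 0 0 0 0 0 10.7; 0 0 0 0 0 0.8; 0 0 0 0 0 0' -1
python3 - <<'E'
from h import *
P=pose();im=cams.get_image("wrist"); cv2.imwrite("pics/w1.png",im[:,:,::-1]); np.savez("P1.npz",*P)
s=telemetry.sense();print(s["tcp_pos"],s["ee_rot"],s["joint_pos"])
for q in ("vial_a_mid","vial_red_mid","forceps"):
    for d in nets.spot_in("wrist",q): print(q,round(d["conf"],2),np.round(d["centre"]))
E
```

```text
clock: 3.42
tcp_pos: [425.6, -229.4, 250.3]
ee_rot: [3.141, -0.0, 0.253]
force: [0.2, 0.6, 0.1]
grip_width: 85.4
[ 425.61015493 -229.35928102  250.32749773] [ 3.14151897e+00 -1.01133030e-04  2.52476833e-01] [-6.52985806e-01  2.65986442e-01  1.63328046e+00  3.60044250e-05
  1.24220535e+00  6.65322074e-01]
vial_a_mid 0.93 [ 484. -288.   45.]
vial_a_mid 0.86 [ 547. -276.   46.]
vial_red_mid 0.62 [ 546. -113.   43.]
forceps 0.95 [ 601. -383.    2.]
```

View pics/w1.png

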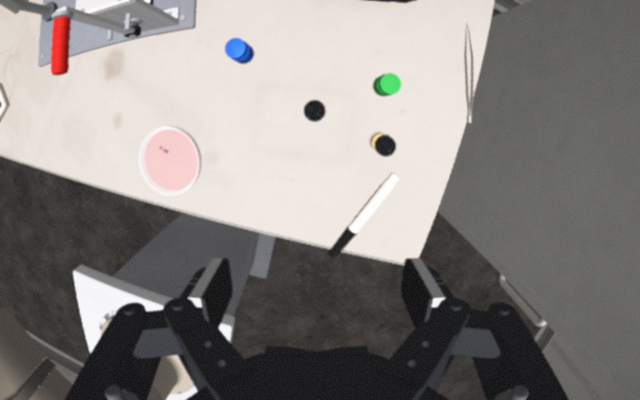

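```bash
python3 - <<'E'
from h import *
z=np.load("P1.npz");P=(z["arr_0"],z["arr_1"])
im=cv2.imread("pics/w1.png"); crop(im,220,20,480,220,3,"pics/w1c.png")
g=cv2.cvtColor(im,cv2.COLOR_BGR2GRAY)
for nm,(u,v) in dict(A=(315,110),B=(385,145)).items():
    m=(g[v-16:v+16,u-16:u+16]<60).astype(np.uint8); n,l,st,ce=cv2.connectedComponentsWithStats(m); i=1+np.argmax(st[1:,4]); uv=ce[i]+(u-16,v-16); print(nm,uv,st[i],at_z("wrist",uv,48,P),at_z("wrist",uv,42,P))
print("green",at_z("wrist",(389,83),48,P), "blue",at_z("wrist",(237,49),48,P),"knife",at_z("wrist",(395,178),5,P))
E
```

```text
A [314.20522388 110.33208955] [  6   8  19  18 268] [ 498.07555426 -208.89673674   48.        ] [ 497.9972169  -208.87407026   42.        ]
B [384.74615385 145.23846154] [  7   7  19  19 260] [ 482.19737372 -291.03761469   48.        ] [ 481.82696249 -292.52590243   42.        ]
green [ 547.87064435 -276.97422793   48.        ] blue [ 544.45572555 -113.10996888   48.        ] knife [ 443.86934623 -326.71676784    5.        ]
```

View pics/w1c.png

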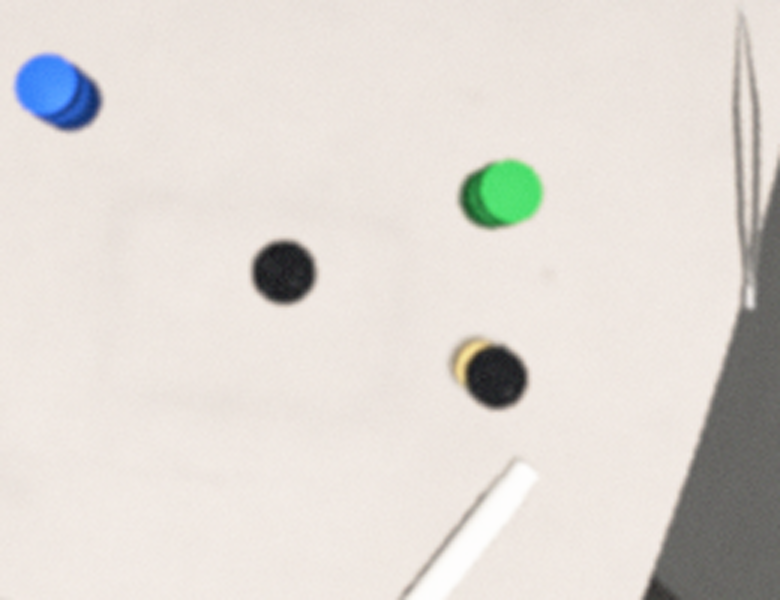

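```bash
python3 -m handwheel '37.7 -0.9 30 0 0 0; 37.6 -0.8 30 0 0 0; 0 0 50 0 0 0; 0 0 50 0 0 0; 0 0 38 0 0 0; 0 0 20 0 0 0; 0 0 0 0 0 0' 0
python3 -m handwheel '0 0 0 0 0 0; 0 0 0 0 0 0; 0 0 0 0 0 0; 0 0 0 0 0 0; 0 0 0 0 0 0' 1
python3 - <<'E'
from h import *
im=cams.get_image("wrist"); cv2.imwrite("pics/w2.png",im[:,:,::-1])
E
```

```text
clock: 4.5
tcp_pos: [497.3, -208.6, 30.9]
ee_rot: [-3.139, 0.002, 0.25]
force: [0.6, 0.1, 0.5]
grip_width: 42.5
clock: 5.12
tcp_pos: [498.8, -209.5, 33.4]
ee_rot: [3.14, -0.002, 0.25]
force: [-1.0, 1.1, 7.0]
grip_width: 22.1
```

View pics/w2.png

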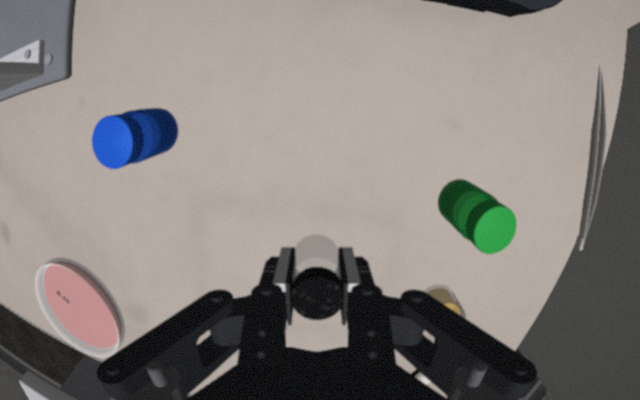

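```bash
python3 -m handwheel '0 0 -40 0 0 0; 0 0 -60 0 0 0; 0 0 -60 0 0 0; 0 0 -60 0 0 0; 10 -50 -7 0 0 0; 10 -50 0 0 0 0; 25 -50 0 0 0 0; 35 -50 0 0 0 0; 30 -6 0 0 0 0; 0 0 0 0 0 0; 0 0 0 0 0 0; 0 0 0 0 0 0'
python3 - <<'E'
from h import *
P=pose();im=cams.get_image("wrist"); cv2.imwrite("pics/w3.png",im[:,:,::-1]); np.savez("P3.npz",*P);print(P[1])
crop(im[:,:,::-1],140,60,500,330,2.2,"pics/w3c.png")
E
```

```text
clock: 6.68
tcp_pos: [553.2, 16.8, 259.4]
ee_rot: [3.142, 0.0, 0.248]
force: [-0.8, 0.3, 0.1]
grip_width: 22.2
[553.24762774  16.84448109 259.42347889]
```

View pics/w3.png

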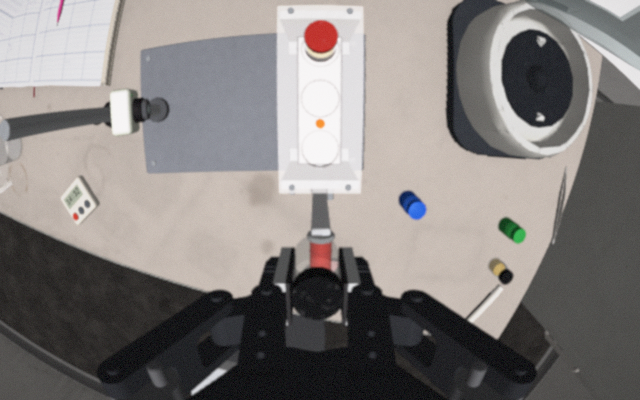

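View pics/w3c.png

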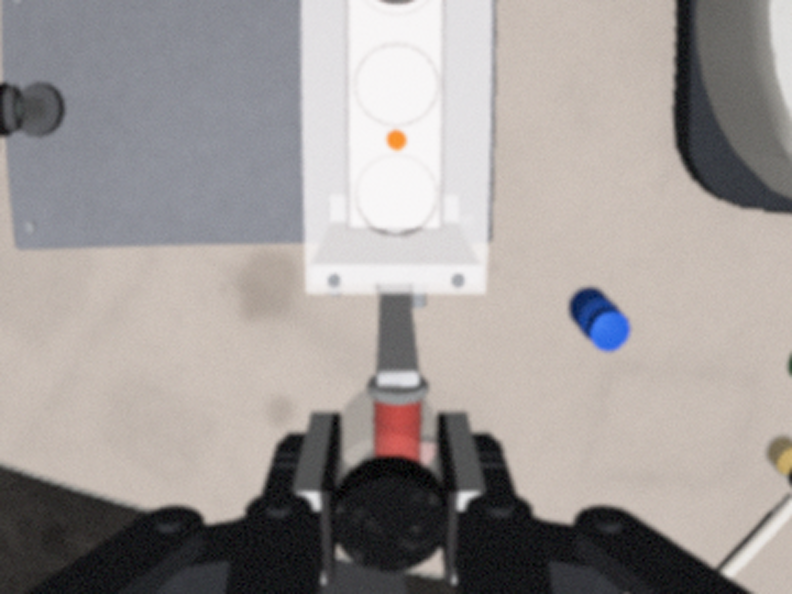

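```bash
python3 - <<'E'
from h import *
z=np.load("P3.npz");P=(z["arr_0"],z["arr_1"])
W=lambda u,v,z:at_z("wrist",(u,v),z,P)
F=W(320.5,148.2,128);M=W(320.5,98.6,128);D=W(320,123.6,128);R=W(320.5,38,172)
print(F,M,D,R)
for a,b in((F,M),(F,R),(M,R)): print(np.arctan2(*(b-a)[:2][::-1]),np.linalg.norm((b-a)[:2]))
# shelf corners
for uv in ((304,292),(486,293)): print(W(uv[0]/2.2+140,uv[1]/2.2+60,128))
yaw=.248;ex=np.array([np.cos(yaw),np.sin(yaw)]);ey=np.array([-ex[1],ex[0]])
O=np.mean([F[:2]+42*ex,M[:2],D[:2]+21*ex],axis=0);print("O",O)
print("F,M seat", O-42*ex,O)
# lens
for uv in ((155,108),(160,109)):
    o,d=ray("wrist",uv,P);k=(167-(o[:2]-O)@ey)/(d[:2]@ey);X=o+k*d;print("lens w",X,(X[:2]-O)@ex)
    o2,d2=ray("scene",(279.5,183.5));A=np.stack([d,-d2],1);s=np.linalg.lstsq(A,o2-o,rcond=None)[0];print(o+s[0]*d,o2+s[1]*d2)
im=cv2.imread("pics/w3.png");crop(im,90,70,190,150,7,"pics/w3l.png")
# held vial cap centre: predicted pixel at TCP height
print(proj("wrist",P[1]-P[0][:,2]*15,P))
E
```

```text
[597.49199495  23.95456567 128.        ] [637.29506625  34.14208645 128.        ] [617.21704666  29.43206721 128.        ] [676.8663277   44.79501077 172.        ]
0.25056899964819945 41.0861298338691
0.2567635223120576 82.06466262648198
0.262974070849769 40.98011138847828
[551.40305424  49.70517177 128.        ]
[568.58557804 -19.52547895 128.        ]
O [637.69221374  34.33101824]
F,M seat [596.9771915   24.02146132] [637.69221374  34.33101824]
lens w [597.09542975 196.32196854  91.90411001] 0.408475221308041
[598.25636205 190.67294049 102.15238546] [595.02249209 201.68460673 108.58854303]
lens w [595.73701743 195.97800142  80.90687507] -0.99280897635917
[598.04210233 185.22811647 101.18859452] [593.3469139  200.48065369 109.80649443]
[314.97396842 301.3305052 ]
```

View pics/w3l.png

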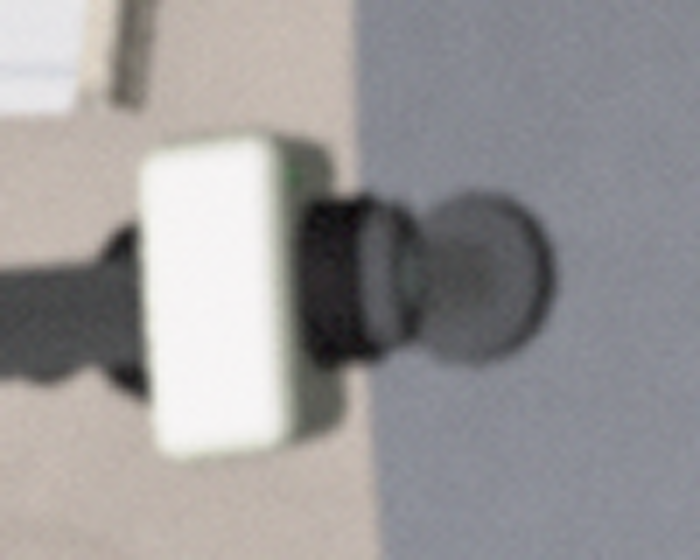

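```bash
python3 - <<'E'
from h import *
z=np.load("P3.npz");P=(z["arr_0"],z["arr_1"])
im=cv2.imread("pics/w3.png")
big=cv2.resize(im[200:380,220:420],None,fx=4,fy=4,interpolation=cv2.INTER_CUBIC)
for h,r,col in((14.6,11,(0,255,0)),(-33.4,12.5,(0,0,255)),(2,12.5,(255,255,0))):
    for a in np.linspace(0,2*np.pi,80):
        X=P[1]+P[0]@np.array([r*np.cos(a),r*np.sin(a),-h]); u=(proj("wrist",X,P)-(220,200)+.5)*4
        cv2.circle(big,tuple(int(v) for v in u),1,col,-1)
cv2.imwrite("pics/ov.png",big[:600])
E
```

```text
(no output)
```

View pics/ov.png

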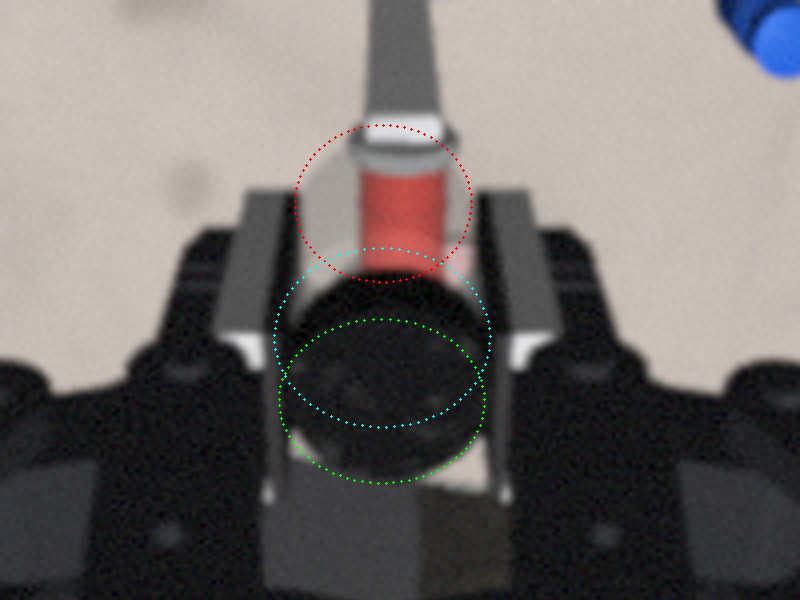

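```bash
python3 -m handwheel '43 1.8 0 0 0 0; 43 1.7 0 0 0 0; 0 0 45 0 0 0; 0 0 30 0 0 0; 0 0 0 0 0 0; 0 0 0 0 0 0;0 0 0 0 0 0'
python3 - <<'E'
from h import *
P=pose();im=cams.get_image("wrist"); cv2.imwrite("pics/w4.png",im[:,:,::-1]);print(P[1])
crop(im[:,:,::-1],200,120,440,340,2.7,"pics/w4c.png")
E
```

```text
clock: 7.6
tcp_pos: [638.9, 35.3, 186.5]
ee_rot: [3.14, -0.003, 0.249]
force: [-0.0, -0.0, 0.2]
grip_width: 21.9
[638.87818466  35.26924296 186.4617285 ]
```

View pics/w4c.png

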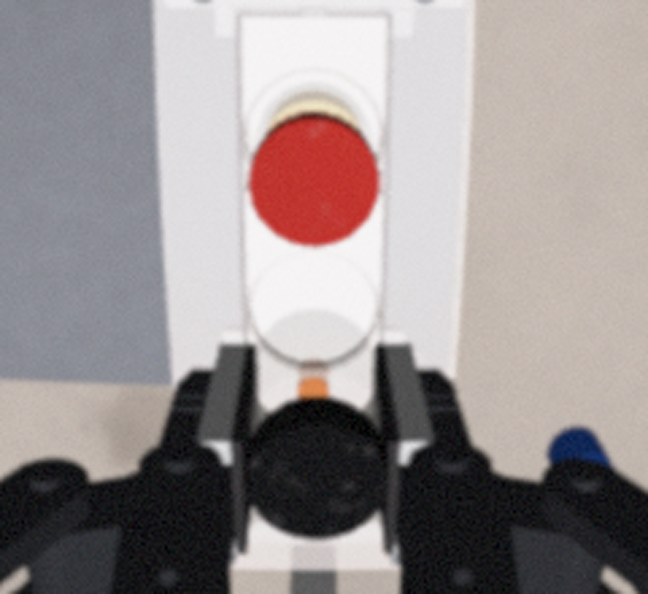

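```bash
python3 -m handwheel '-1.2 0 14 0 0 0; 0 0 9 0 0 0; 0 0 5 0 0 0; 0 0 0 0 0 0; 0 0 0 0 0 0'
```

```text
clock: 8.28
tcp_pos: [636.5, 35.3, 157.5]
ee_rot: [3.142, 0.0, 0.25]
force: [-5.3, 0.1, 9.4]
grip_width: 22.1
```

```bash
python3 -m handwheel '0 0 -0.5 0 0 0; 0 0 0 0 0 0; 0 0 0 0 0 0; 0 0 0 0 0 0' -0.2
python3 -m handwheel '0 0 -30 0 0 0; 0 0 -50 0 0 0; -40 0 -20 0 0 0; -46 0 0 0 0 0; 0 0 0 0 0 0; 0 0 0 0 0 0'
python3 - <<'E'
from h import *
P=pose();im=cams.get_image("wrist"); cv2.imwrite("pics/w5.png",im[:,:,::-1]);print(P[1]); np.savez("P5.npz",*P)
crop(im[:,:,::-1],80,0,440,270,2.2,"pics/w5c.png")
E
```

```text
clock: 8.78
tcp_pos: [636.9, 35.2, 156.5]
ee_rot: [-3.142, 0.0, 0.25]
force: [1.2, 0.4, 0.3]
grip_width: 51.4
clock: 9.52
tcp_pos: [554.2, 13.9, 257.2]
ee_rot: [3.141, -0.001, 0.249]
force: [0.8, 0.1, -0.8]
grip_width: 51.4
[554.22986272  13.92905665 257.24492716]
```

View pics/w5c.png

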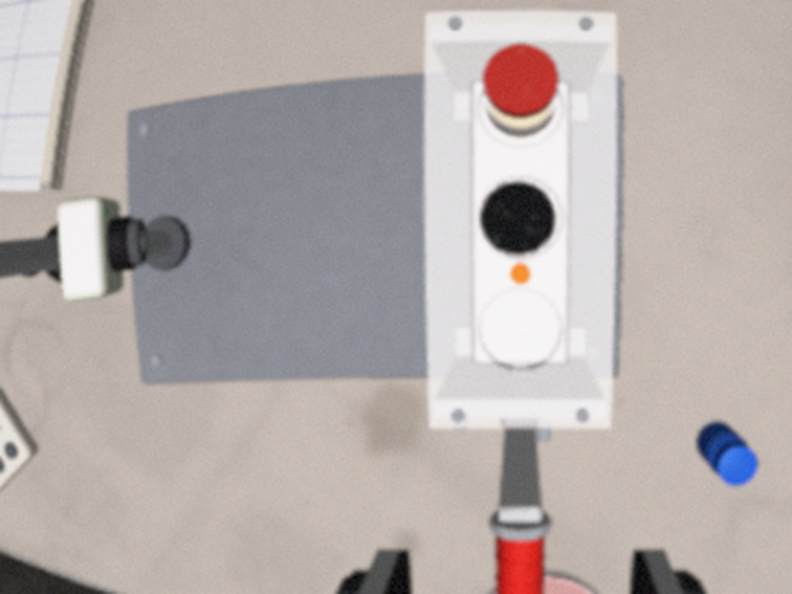

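```bash
python3 -m handwheel '-30 55 0 0 0 0; -30 55 0 0 0 0; -30 55 0 0 0 0; -30 55 20 0 0 0; -25 58 40 0 0 0; 0 0 50 0 0 0; 0 0 0 0 0 0; 0 0 0 0 0 0; 0 0 0 0 0 0'
python3 - <<'E'
from h import *
P=pose();im=cams.get_image("wrist"); cv2.imwrite("pics/w6.png",im[:,:,::-1]);print(P[1]); np.savez("P6.npz",*P)
print([(d["conf"],d["centre"]) for d in nets.spot_in("wrist","vial_b_mid")])
print(proj("wrist",(482,-291,48),P))
E
```

```text
clock: 10.7
tcp_pos: [485.7, -277.6, 156.6]
ee_rot: [3.138, -0.003, 0.251]
force: [0.2, 1.2, -0.1]
grip_width: 51.1
[ 485.73366798 -277.64955927  156.58356691]
[]
[330.1976786  216.79209088]
```

View pics/w6.png

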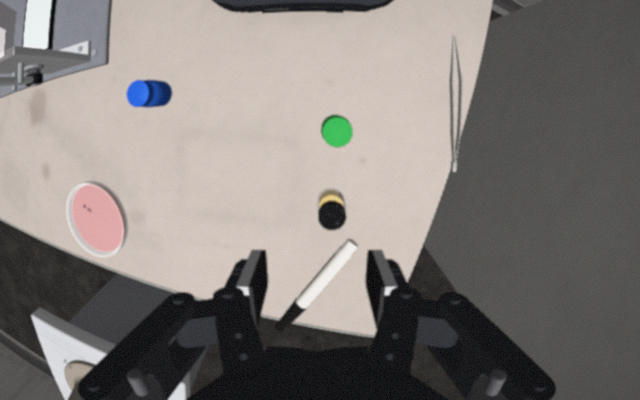

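```bash
python3 -m handwheel '-6.7 12.7 0 0 0 0; 0 0 50 0 0 0; 0 0 48 0 0 0; 0 0 20 0 0 0; 0 0 6.6 0 0 0; 0 0 0 0 0 0' 0
python3 -m handwheel '0 0 0 0 0 0; 0 0 0 0 0 0; 0 0 0 0 0 0; 0 0 0 0 0 0; 0 0 0 0 0 0' 1
python3 -m handwheel '0 0 -40 0 0 0; 0 0 -60 0 0 0; 0 0 -60 0 0 0; 0 0 -60 0 0 0; 10 -55 -7 0 0 0; 20 -55 0 0 0 0; 25 -55 0 0 0 0; 25 -55 0 0 0 0; 35 -55 0 0 0 0; 30 0 0 0 0 0; 0 0 0 0 0 0; 0 0 0 0 0 0; 0 0 0 0 0 0'
python3 - <<'E'
from h import *
P=pose();im=cams.get_image("wrist"); cv2.imwrite("pics/w7.png",im[:,:,::-1]);print(P[1]); np.savez("P7.npz",*P)
E
```

```text
clock: 11.55
tcp_pos: [481.1, -292.2, 30.2]
ee_rot: [3.141, -0.0, 0.249]
force: [0.8, -0.6, 0.1]
grip_width: 42.7
clock: 12.18
tcp_pos: [481.6, -292.2, 31.3]
ee_rot: [3.139, -0.002, 0.25]
force: [-0.8, 0.3, 7.1]
grip_width: 22.6
clock: 13.8
tcp_pos: [552.0, 7.5, 256.9]
ee_rot: [3.142, 0.0, 0.248]
force: [0.7, -0.0, -0.7]
grip_width: 22.3
[551.97795418   7.50376634 256.94921815]
```

View pics/w7.png

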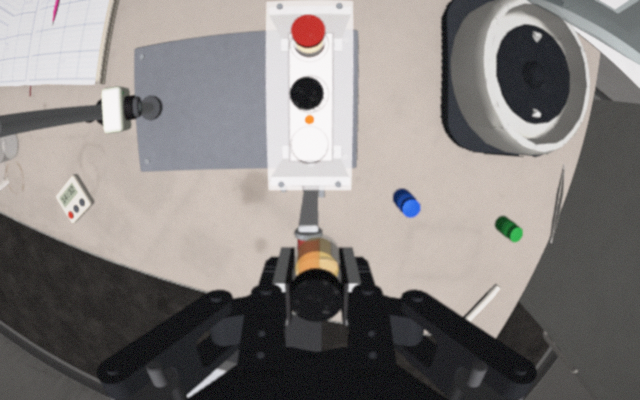

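```bash
python3 -m handwheel '23.7 -2.7 0 0 0 0; 23.7 -2.7 0 0 0 0; 0 0 45 0 0 0; 0 0 28 0 0 0; 0 0 0 0 0 0; 0 0 0 0 0 0; 0 0 0 0 0 0'
```

```text
clock: 14.72
tcp_pos: [598.0, 25.0, 185.6]
ee_rot: [3.141, -0.003, 0.249]
force: [-0.0, -0.9, 0.4]
grip_width: 22.7
```

```bash
python3 -m handwheel '-1.4 0 14 0 0 0; 0 0 9 0 0 0; 0 0 6 0 0 0; 0 0 0 0 0 0; 0 0 0 0 0 0'
```

```text
clock: 15.35
tcp_pos: [595.7, 24.9, 155.3]
ee_rot: [-3.142, 0.0, 0.25]
force: [-2.2, -0.1, 6.7]
grip_width: 22.3
```

```bash
python3 -m handwheel '0 0 -0.5 0 0 0; 0 0 0 0 0 0; 0 0 0 0 0 0; 0 0 0 0 0 0' -0.2
python3 -m handwheel '0 0 -30 0 0 0; 0 0 -50 0 0 0; -40 0 -20 0 0 0; -40 0 0 0 0 0; 0 0 0 0 0 0; 0 0 0 0 0 0; 0 0 0 0 0 0'
python3 - <<'E'
from h import *
P=pose();im=cams.get_image("wrist"); cv2.imwrite("pics/w8.png",im[:,:,::-1]);print(P[1]); np.savez("P8.npz",*P)
for q in("vial_a_mid","vial_red_mid","peg","lens"):print(q,[(round(d["conf"],2),np.round(d["centre"],1)) for d in nets.spot_in("wrist",q)])
for n in("scene","side"):
  i=cams.get_image(n);cv2.imwrite(f"pics/{n}8.png",i[:,:,::-1]); print(n,[(round(d["conf"],2),np.round(d["centre"],1)) for d in nets.spot_in(n,"lens")])
crop(im[:,:,::-1],40,0,420,285,2.1,"pics/w8c.png")
E
```

```text
clock: 15.85
tcp_pos: [595.9, 24.8, 155.1]
ee_rot: [-3.142, 0.0, 0.25]
force: [0.2, -0.0, -0.0]
grip_width: 51.1
clock: 16.73
tcp_pos: [519.2, 5.2, 255.0]
ee_rot: [-3.142, -0.0, 0.25]
force: [1.0, 0.7, -0.0]
grip_width: 51.4
[519.24816805   5.18391819 255.01097927]
vial_a_mid [(0.92, array([ 548.4, -270.1,   33.7])), (0.84, array([600.9,  25.1, 170.3]))]
vial_red_mid [(0.92, array([669.2,  41.7, 147.4])), (0.83, array([ 545.4, -103.5,   43.1]))]
peg [(0.65, array([535.7,   7.3, 181.6])), (0.64, array([630.1,  35.7, 169.4])), (0.23, array([666.2,  40.2, 145.5]))]
lens [(0.94, array([593.9, 211.8, 129.7])), (0.68, array([597.9, 111.3,  15.1]))]
scene [(0.58, array([578. , 214.4, 117.9]))]
side [(0.51, array([609. ,  26.8,  61.8]))]
```

View pics/w8c.png

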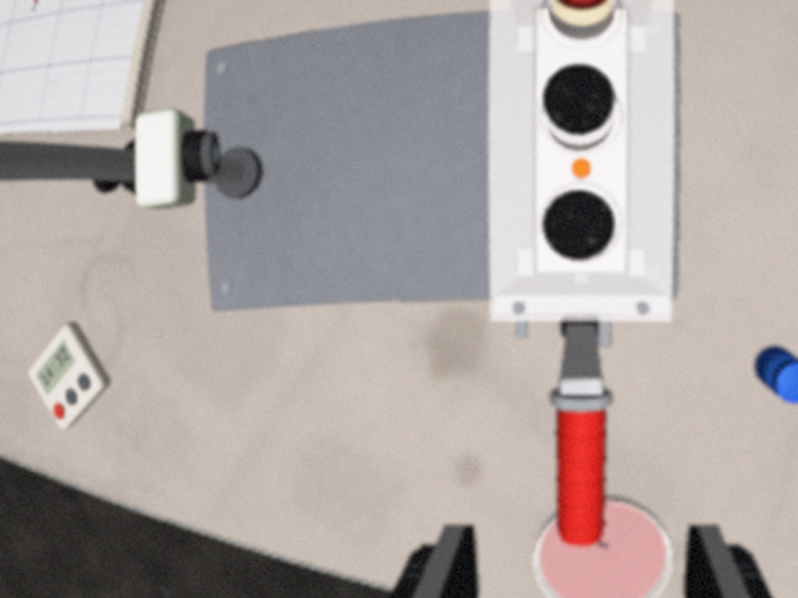

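View pics/scene8.png

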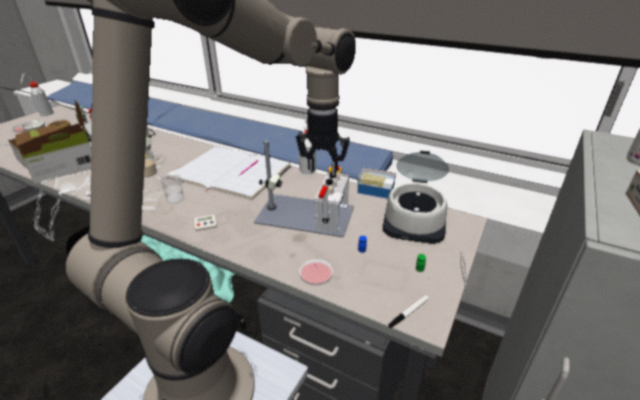

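```bash
python3 - <<'E'
from h import *
O=np.array([637.4,34.5]);yaw=.25;ex=np.array([np.cos(yaw),np.sin(yaw)]);ey=np.array([-ex[1],ex[0]])
z=np.load("P3.npz");P3=(z["arr_0"],z["arr_1"]);z=np.load("P8.npz");P8=(z["arr_0"],z["arr_1"])
for h in (95,105,115,125,135):
    for x0 in (0,):
        X=np.r_[O+x0*ex+167*ey,h]; B=np.r_[O+x0*ex+192*ey,h]
        print(h,x0,*[proj(n,X,P).round(1) for n,P in(("wrist",P3),("wrist",P8),("scene",None))],"body",proj("scene",B).round(1))
im=cv2.imread("pics/w8.png");crop(im,90,45,180,115,8,"pics/w8l.png")
# peg
W=lambda u,v,z:at_z("wrist",(u/2.1+40,v/2.1),z,P8)
print(W(582,408,186),W(581,540,186)); X=O-123*ex;print("peg exp",X, "ends",O-99*ex,O-147*ex)
E
```

```text
95 0 [153.4 109.1] [148.   74.3] [281.4 187.5] body [273.9 186.5]
105 0 [148.6 109.4] [143.   73.6] [281.2 184.7] body [273.7 183.7]
115 0 [143.5 109.8] [137.7  73. ] [281. 182.] body [273.5 181. ]
125 0 [138.1 110.3] [132.1  72.3] [280.8 179.2] body [273.3 178.3]
135 0 [132.5 110.7] [126.2  71.6] [280.6 176.5] body [273.  175.5]
[541.85932024   9.84307464 186.        ] [497.4421137   -1.20623597 186.        ]
peg exp [518.22377213   4.06931301] ends [541.47767025  10.00700803] [494.96987401  -1.86838201]
```

View pics/w8l.png

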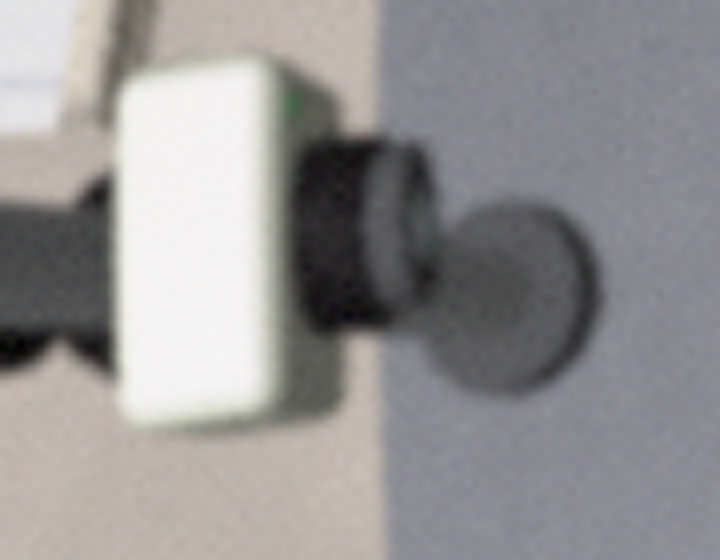

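```bash
python3 -m handwheel '-5 0.8 30 0 0 0; 0 0 30 0 0 0; 0 0 15 0 0 0; 0 0 0 0 0 0; 0 0 0 0 0 0' -0.2
python3 -m handwheel '0 0 0 0 0 0; 0 0 0 0 0 0; 0 0 0 0 0 0; 0 0 0 0 0 0; 0 0 0 0 0 0; 0 0 0 0 0 0' 1
python3 - <<'E'
from h import *
P=pose();im=cams.get_image("wrist"); cv2.imwrite("pics/w9.png",im[:,:,::-1]);print(P[1])
E
```

```text
clock: 17.8
tcp_pos: [514.4, 3.0, 181.3]
ee_rot: [3.141, -0.002, 0.25]
force: [-0.5, -0.5, 0.0]
grip_width: 50.8
clock: 18.55
tcp_pos: [513.9, 3.6, 181.2]
ee_rot: [-3.141, -0.001, 0.25]
force: [-1.6, 4.0, 6.4]
grip_width: 13.9
[513.9012159    3.55760163 181.15182668]
```

View pics/w9.png

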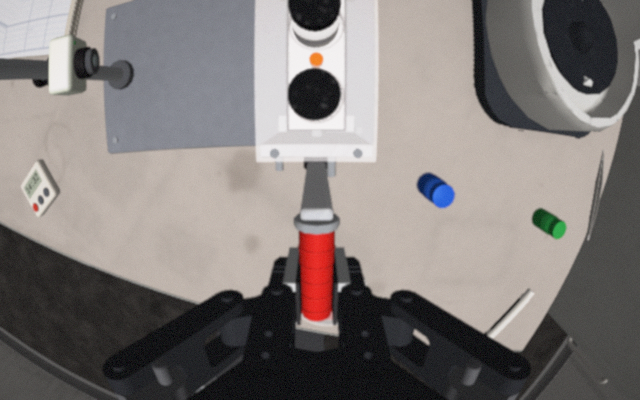

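```bash
python3 -m handwheel '0 -7.5 0.3 0 0 0; 0 -7.4 0.7 0 0 0; 0 -7.4 1.2 0 0 0; 0 -7.3 1.7 0 0 0; 0 -7.1 2.2 0 0 0; 0 -7 2.6 0 0 0; 0 -6.8 3.1 0 0 0; 0 -6.6 3.5 0 0 0; 0 -6.4 3.9 0 0 0; 0 -6.1 4.3 0 0 0; 0 0 0 0 0 0; 0 0 0 0 0 0; 0 0 0 0 0 0; 0 0 0 0 0 0'
python3 - <<'E'
from h import *
P=pose();print(P);im=cams.get_image("wrist"); cv2.imwrite("pics/w10.png",im[:,:,::-1]); np.savez("P10.npz",*P)
im=cams.get_image("scene"); crop(im[:,:,::-1],250,130,390,235,5.5,"pics/s10.png")
O=np.array([637.4,34.5]);yaw=.25;ex=np.array([np.cos(yaw),np.sin(yaw)]);ey=np.array([-ex[1],ex[0]])
t=P[1];y=(t[:2]-O)@ey;x=(t[:2]-O)@ex;print(x,y,t[2]-65,np.arctan2(y,t[2]-65),np.hypot(y,t[2]-65))
for q in("peg",):print(q,[(round(d["conf"],2),np.round(d["centre"],1)) for d in nets.spot_in("wrist",q)])
E
```

```text
clock: 20.35
tcp_pos: [497.4, 70.0, 157.1]
ee_rot: [3.14, -0.002, 0.25]
force: [2.2, -3.9, 3.4]
grip_width: 13.7
(array([[ 0.96895531,  0.24722615,  0.0021984 ],
       [ 0.24722927, -0.96895617, -0.00127594],
       [ 0.00181471,  0.00177984, -0.99999677]]), array([497.35693474,  69.96737517, 157.07350739]))
-126.91469646293942 69.01198918157449 92.07350738718563 0.6432011671407445 115.06600459464941
peg [(0.97, array([528.5,  69.1, 160. ])), (0.57, array([579.7,  95.5,   9.7]))]
```

View pics/w10.png

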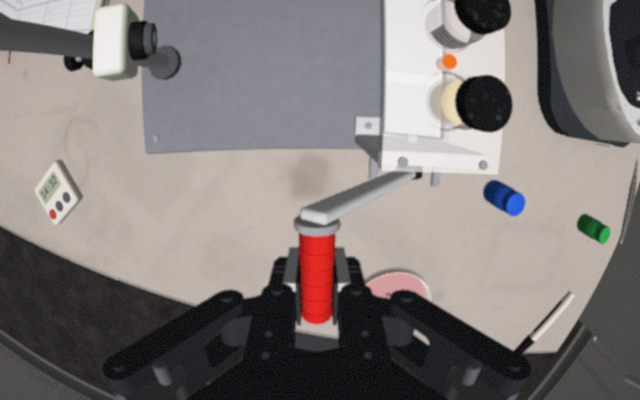

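View pics/s10.png

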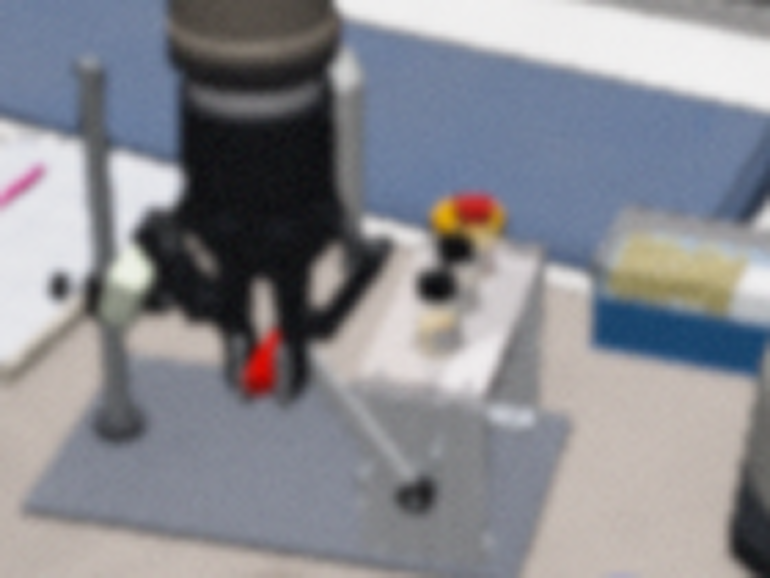

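```bash
python3 - <<'E'
from h import *
O=np.array([637.4,34.5]);yaw=.25;ex=np.array([np.cos(yaw),np.sin(yaw)]);ey=np.array([-ex[1],ex[0]])
z=np.load("P10.npz");P=(z["arr_0"],z["arr_1"])
for h in (95,105,115,125): print(h,proj("wrist",np.r_[O+167*ey,h],P))
im=cv2.imread("pics/w10.png");crop(im,80,0,190,85,7,"pics/w10l.png")
E
python3 -m handwheel '0 0 0 0 0 0; 0 0 0 0 0 0; 0 0 0 0 0 0; 0 0 0 0 0 0'
```

```text
95 [161.82346947  42.71866626]
105 [154.5611443   40.15158493]
115 [146.66051298  37.40916956]
125 [138.04622809  34.47926055]
clock: 21.0
tcp_pos: [497.4, 70.0, 157.1]
ee_rot: [3.14, -0.002, 0.25]
force: [2.0, -4.9, 3.1]
grip_width: 14.0
```

View pics/w10l.png

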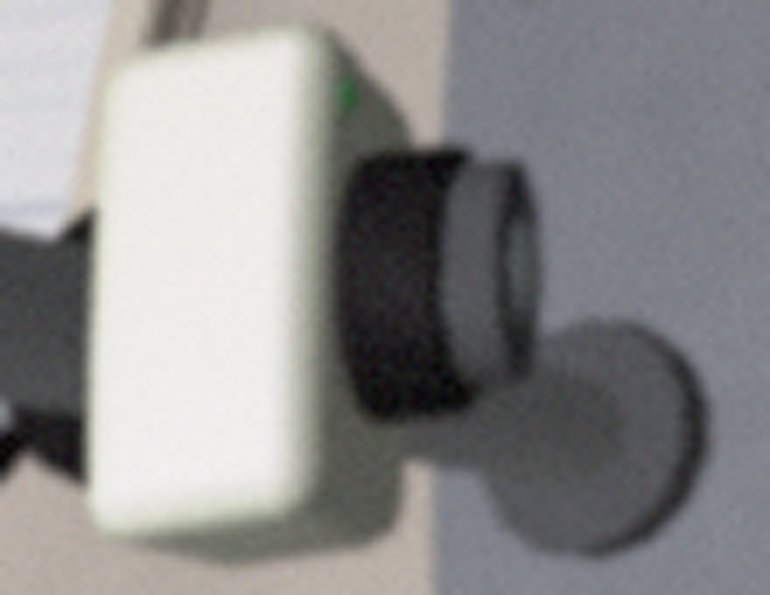

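```bash
python3 -c "
from rig import env; print(env.job_done())"
```

```text
the job is handed in; nothing more can be done
None
```

Both loose black-capped vials are in the shelf's empty seats, and the job was handed in at about 21 s with the gripper holding the mirror lever's red peg. `job_done` gave no verdict.

- **Vials:** The first vial went into the middle seat and the second into the front seat. In the last pictures both stand upright in one row in front of the red-capped vial, which looks undisturbed. The descents ended at the height expected for a full seating.
- **Mirror:** The arm's pose gives a mirror angle of about 0.643 rad, with the peg 115.1 mm from the hinge axis, which matches the stated 115 mm. The position did not change over the last half second, and the tool force was about 6 N.
- **Lens height:** The wrist views and the scene view put the lens 105 to 110 mm above the table, so the exact angle is about 0.66 rad. My first single-view estimate, 122 mm, disagreed because I had not fixed the lens's position along the stand. The held angle lies inside the judged window for any lens height from 95 to 135 mm.
- **Bystanders:** I saw no contact with the timer, petri dish, forceps or the green and blue look-alikes. I judged this from the pictures and did not measure their final positions.
- **Network checks:** The networks were unreliable at times, missing the second vial once and placing the lens on the camera body. In those cases I used my own pixel measurements instead.

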